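# Set the studio figures on their plinths

## Robot

A 6-joint arm with a two-finger parallel gripper is mounted at the origin on the work surface. World frame = base frame: x ahead of the robot, y to its left, z up, the work surface at z = 0. Lengths are in m, angles in rad, forces in N, time in s.
With the tool pointing down it reaches from about 0.325 to 0.85 m from the base axis. Payload 15.5 kg.
Tool frame: the origin (TCP) lies at the centre of the arm's flange, where the gripper is bolted on; the fingertips stand 191 mm ahead of it and the grasp point (between the pads) lies arm.grip_depth ahead of it (arm.grip_depth is the distance from the TCP to the grasp point, in m); z points along the fingers, y is the direction in which the jaws open and shut (so a half turn about z gives the same grasp; the last joint's range is limited). The gripper opens to 91 mm and grips with 3 to 60 N. Pads are 32 mm wide; open, the fingers measure 118 mm over their backs; the gripper's body (76 mm by 178 mm) begins 60 mm behind the grasp point.
Start: joints at [1.036, 0.494, 1.345, -0, 1.302, -0.096], TCP at [0.266, 0.566, 0.405] pointing down, gripper open.
Joint ranges: [-2.91, 2.91], [-0.82, 2.16], [0.22, 2.67], [-1.22, 4.37], [0.12, 2.79], [-3.08, 3.08]. Speed limits (rad/s): [1.89, 1.89, 2.57, 3.01, 3.01, 3.01].

## Interface

Orientations are given as a unit quaternion [x, y, z, w].
In Python, from cell import arm, read_camera, camera_info gives the robot as it stands. The module is installed in compiled form; this text tells all that it offers.
- The arm moves only by the tool jog_arm, never from a script. Its argument "plan" is a list of rows, each an object with "angular": the turn, a rotation vector about the tool's x, y, z in degrees, a list of three; "offset": the shift along the tool's x, y, z in m, a list of three; "hand": the finger opening in m, from 0 to 0.0912. A call has 1 to 10 rows; each row is the pose to reach, as a shift and turn from the pose measured when the call began, along the tool's axes at that moment; what a row does not reach only later rows make up. A row lasts 1/10 s, in which the tool goes at most 50 mm and 8.59 degrees, less where a joint would pass 70% of its speed; a pose out of reach is approached as far as the arm can. A call with a gripper value outside its range is refused whole. The fingers move at their own pace and stop on an object; "grip_force" is the grip in N (left out, the last holds). Time passes only in rows, so rows that repeat a pose let the fingers close. It gives the time, the measured TCP pose, the force and the opening at its end, in the units of the state.
- arm.state(): the state, without advancing time (a new reading comes with each control period).
- read_camera(name): name is "side" or "top" or "wrist"; returns the picture (384x512x3 uint8, red, green, blue); there is no depth.
- camera_info(name): a dict with "K" (3x3 intrinsics, pixels), "pose" (4x4, takes a point from camera to world coordinates). Camera axes: x right, y down, z forward; pixel columns grow to the right and rows downward; lengths in m; the calibration is good to about 2 mm. A picture is of the moment at which its call begins: read the wrist's pose just before it. camera_info takes no time and is no camera call; for the wrist camera it gives the pose at the moment of the call.
- arm.hand_in(): hands the job in, once; it reports no verdict.
The state is a dict: "t": time; "joint_pos": joint angles; "qd": joint speeds; "effort": joint torques, N m; "ee_pos": TCP position; "tool_rot": TCP orientation; "ft_force": force on the tool from outside, world axes, zero at the start; "moment": the same for the moment, N m; "gripper_width": finger opening in m.
Only numpy, scipy, OpenCV 4.12 (cv2) and the standard library are available. Lean on these libraries where they do the work, as an engineer would, in place of code of your own. Each camera call takes 0.05 s, during which the arm holds its last target. There are 200 camera calls.

## Task

Set each of the four clay figures upright and centred on the wooden plinth whose felt pad has the same outline as the figure's foot, lined up with the pad's edges where it has edges (it does not matter which way the figure faces). Draw the bird straight up out of the drying stand's sleeve, and let its pin down into the hole of its plinth until its foot rests on the pad. Do not drop or tip over any figure.

Things in the scene. Friction and masses are not known exactly. Their poses are not given: they have to be found in the camera images.
- bear: Clay seated bear on a SQUARE slate foot 56 x 56 x 8 mm, edges along x and y. 81 mm high, body 38 mm thick on the z axis, snout towards -x, paws below 36 mm. Origin: centre of the foot's underside, z up. Grip across its y with the pads 38 to 60 mm above the foot's underside (plain round column there). 0.1 to 0.35 kg.
- squirrel: Clay squirrel on an OBLONG slate foot, 86 (along x) x 44 (along y) x 8 mm. 86 mm high, body 32 mm thick on the z axis, nose towards -x, 16 mm thick tail rising at +x, up to 42 mm out. Origin: centre of the foot's underside, z up. Grip across its y with the pads 38 to 60 mm above the foot's underside (plain round column there). 0.1 to 0.35 kg.
- owl: Clay owl on a LARGE ROUND slate foot, 74 mm diameter x 8 mm. 84 mm high, body 44 mm thick on the z axis, eyes and beak towards -x. Origin: centre of the foot's underside, z up. Grip across its y with the pads 38 to 60 mm above the foot's underside (plain round column there). 0.1 to 0.35 kg.
- bird: Clay bird on a SMALL ROUND slate foot, 50 mm diameter x 8 mm, with a 10 mm steel pin reaching 24 mm below it, at the start in the stand's sleeve (foot on the sleeve). 79 mm high above the foot, body 30 mm thick on the z axis, beak -x, low tail +x. Origin: centre of the foot's underside, z up. Grip across its y with the pads 38 to 60 mm above that (plain round column). 0.1 to 0.35 kg.
- stand: Drying stand, fixed: plywood foot 90 x 90 x 8 mm with an upright aluminium sleeve, 28 mm outside, 12 mm bore, top 34 mm above the table. Origin: centre of the underside on the table, on the sleeve's axis; z up. The bird's pin must come 24 mm straight up to be free.
- plinth_square: Fixed wooden plinth block, 100 x 100 x 30 mm, with a 2 mm thick dark grey felt pad on top: a figure's foot rests 32 mm above the table. Origin: centre of the block's underside, on the table; z up. Pad: a 56 mm square, edges along the block's x and y.
- plinth_oblong: Fixed wooden plinth block, 100 x 100 x 30 mm, with a 2 mm thick dark grey felt pad on top: a figure's foot rests 32 mm above the table. Origin: centre of the block's underside, on the table; z up. Pad: an oblong, 86 mm along the block's x, 44 mm along its y.
- plinth_disc: Fixed wooden plinth block, 100 x 100 x 30 mm, with a 2 mm thick dark grey felt pad on top: a figure's foot rests 32 mm above the table. Origin: centre of the block's underside, on the table; z up. Pad: a full disc, 74 mm diameter.
- plinth_hole: Fixed wooden plinth block, 100 x 100 x 30 mm, with a 2 mm thick dark grey felt pad on top: a figure's foot rests 32 mm above the table. Origin: centre of the block's underside, on the table; z up. Pad: a ring, 50 mm outer diameter, around a central 26 mm hole right through pad and block (32 mm deep) for the bird's pin.
Things that resemble listed ones, but are neither listed nor needed, are in the scene too. What is shaped like the bird but purple is not meant.

How it is judged:
At the end, for the whole second after the job is handed in: Each figure stands at rest on the plinth with its foot's outline, centred within 12 mm, upright within 0.1 rad, its foot's underside 29 to 35 mm above the plinth's underside; bear and squirrel lined up with the pad's edges within 0.2 rad, any way round that fits (horizontal distance between bear and plinth_square below 0.012 m and z of bear in the frame of plinth_square between 0.029 and 0.035 m and angle between each of bear, squirrel, owl, bird's own z axis and vertical below 0.1 rad and linear speed of each of bear, squirrel, owl, bird below 0.02 m/s and angular speed of each of bear, squirrel, owl, bird below 0.2 rad/s and horizontal distance between squirrel and plinth_oblong below 0.012 m and z of squirrel in the frame of plinth_oblong between 0.029 and 0.035 m and horizontal distance between owl and plinth_disc below 0.012 m and z of owl in the frame of plinth_disc between 0.029 and 0.035 m and horizontal distance between bird and plinth_hole below 0.012 m and z of bird in the frame of plinth_hole between 0.029 and 0.035 m and (angle between the x axis of bear and the x axis of plinth_square, either way round below 0.2 rad or angle between the x axis of bear and the y axis of plinth_square, either way round below 0.2 rad) and angle between the x axis of squirrel and the x axis of plinth_oblong, either way round below 0.2 rad); the robot touches nothing.
It fails at once if a figure is tipped over (leans more than 45 degrees) (angle between any of bear, squirrel, owl, bird's own z axis and vertical above 0.785 rad).
It fails at once if a figure is dropped or thrown (faster than 0.6 m/s with no finger on it) ((linear speed of bear above 0.6 m/s and contact force between the fingers and bear below 0.05 N) or (linear speed of squirrel above 0.6 m/s and contact force between the fingers and squirrel below 0.05 N) or (linear speed of owl above 0.6 m/s and contact force between the fingers and owl below 0.05 N) or (linear speed of bird above 0.6 m/s and contact force between the fingers and bird below 0.05 N)).
It also fails if it takes over 120 s, if anything falls off the work surface, if the arm or the gripper's body presses on something with over 40 N, if the wrist force passes 120 N, or if a joint passes its speed limit or range.

## Working session

There is one attempt and no reset: what is moved stays moved. The work goes in short steps, Python scripts to look and compute and a tool call to move; the robot and the scene stay as the last step left them, time stands still between calls to the robot, and variables do not carry over. Pictures are saved under pics/ and viewed, about 12 in all and at most 16, crops included, and the job is handed in when it is done.

Besides the shell and the picture viewer there is one more tool, called after "Call:" as name([rows], argument=value, ...), one row to a line, values as JSON. jog_arm: Moves the arm, as the interface text tells. Its arguments: {"type":"object","properties":{"plan":{"type":"array","items":{"type":"object","properties":{"angular":{"type":"array","items":{"type":"number"}},"offset":{"type":"array","items":{"type":"number"}},"hand":{"type":"number"}}}},"grip_force":{"type":"number"}},"required":["plan"]}

```bash
mkdir -p pics; cat > h.py <<'E'
import numpy as np, cv2
from scipy.spatial.transform import Rotation as R
from cell import arm, read_camera, camera_info
def shot(n,f):
    ci=camera_info(n); im=read_camera(n); np.savez('pics/'+f+'.npz',im=im,K=ci['K'],P=ci['pose'])
    cv2.imwrite('pics/'+f+'.png',im[:,:,::-1]); return im,np.array(ci['K']),np.array(ci['pose'])
def load(f):
    d=np.load('pics/'+f+'.npz'); return d['im'],d['K'],d['P']
def ray(K,P,uv):
    d=P[:3,:3]@np.linalg.solve(K,[uv[0],uv[1],1.]); return P[:3,3],d
def onz(K,P,uv,z):
    o,d=ray(K,P,uv); return o+d*(z-o[2])/d[2]
def proj(K,P,X):
    c=P[:3,:3].T@(np.asarray(X)-P[:3,3]); return (K@c)[:2]/c[2]
E
python3 - <<'E'
from h import *
s=arm.state(); print(s['t'],s['ee_pos'],s['tool_rot'],arm.grip_depth,s['ft_force'])
a=[shot(n,n+'0') for n in('top','side','wrist')]
for n,x in zip('tsw',a): print(n,x[1].round(1).tolist(),x[2].round(3).tolist())
for n in('top','side'): 
    cv2.imwrite(f'pics/{n}0b.png',cv2.resize(cv2.imread(f'pics/{n}0.png'),(800,600),interpolation=cv2.INTER_CUBIC))
E
```

```text
0.0 [0.26601158 0.56539865 0.4041464 ] [ 2.18115025e-01  9.75922885e-01 -5.67350564e-04 -1.92597904e-04] 0.172 [-0.55518089  0.43383718  0.21039877]
t [[411.7, 0.0, 250.3], [0.0, 411.7, 189.8], [0.0, 0.0, 1.0]] [[0.013, -0.999, 0.051, 0.438], [-1.0, -0.012, 0.014, -0.016], [-0.013, -0.051, -0.999, 1.057], [0.0, 0.0, 0.0, 1.0]]
s [[348.3, 0.0, 258.8], [0.0, 348.3, 195.8], [0.0, 0.0, 1.0]] [[0.835, -0.315, 0.45, 0.071], [-0.549, -0.483, 0.681, -0.645], [0.003, -0.817, -0.577, 0.633], [0.0, 0.0, 0.0, 1.0]]
w [[282.2, 0.0, 250.0], [0.0, 282.2, 190.1], [0.0, 0.0, 1.0]] [[0.425, 0.875, 0.23, 0.202], [0.905, -0.411, -0.108, 0.596], [-0.0, 0.255, -0.967, 0.385], [0.0, 0.0, 0.0, 1.0]]
```

View pics/top0b.png

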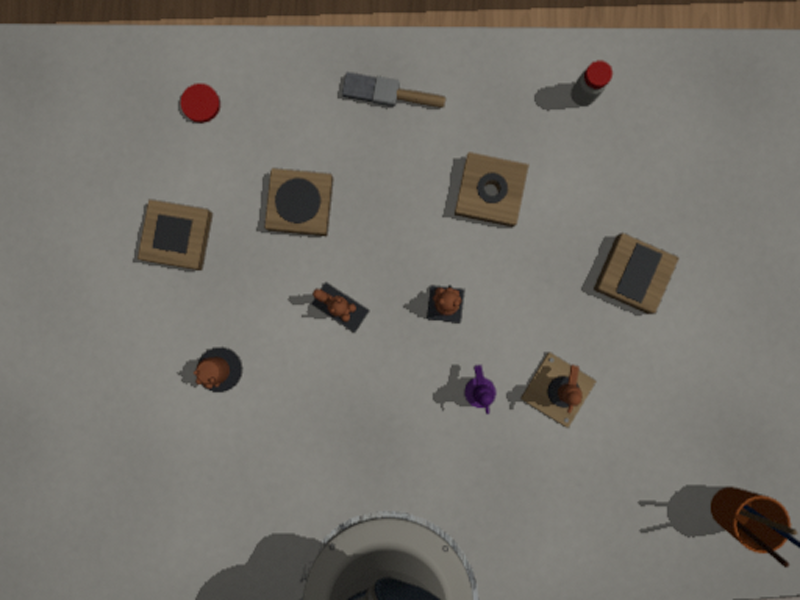

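View pics/side0b.png

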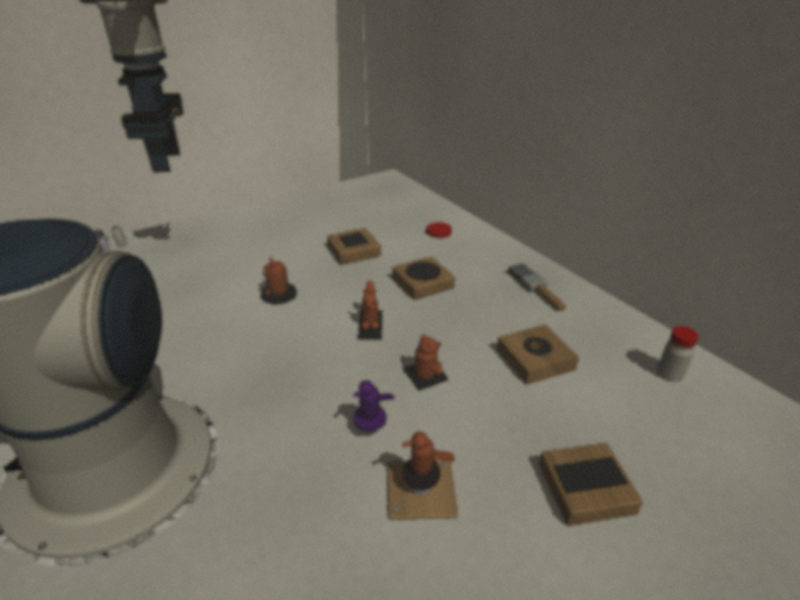

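Top view (800x600): the clay bird on the stand is at (566,390), with the purple look-alike at (480,390). The bear is at (446,303) on its square foot, the squirrel at (340,307) and the owl at (218,370). Pads: square (173,234), disc (298,200), ring (492,187) and oblong (639,273). The red lid, the bottle and the brush are not needed. Next I measure pads and feet in both views and crop the bird.

```bash
cat > m.py <<'E'
from h import *
def dark(im,thr=62):
    hsv=cv2.cvtColor(im,cv2.COLOR_RGB2HSV); return ((hsv[...,2]<thr)&(hsv[...,1]<110)).astype(np.uint8)
def blob(im,uv,r,thr=62):
    m=dark(im,thr); w=np.zeros_like(m); cv2.circle(w,tuple(int(x) for x in uv),r,1,-1); m=m*w
    n,l,st,c=cv2.connectedComponentsWithStats(m); 
    k=1+np.argmax(st[1:,4]); cs,_=cv2.findContours((l==k).astype(np.uint8),cv2.RETR_EXTERNAL,cv2.CHAIN_APPROX_NONE)
    return max(cs,key=len)[:,0,:].astype(float)
def tri(rs):
    A=np.zeros((3,3));b=np.zeros(3)
    for o,d in rs:
        d=d/np.linalg.norm(d);M=np.eye(3)-np.outer(d,d);A+=M;b+=M@o
    return np.linalg.solve(A,b)
def rect(f,c,z,rnd=False):
    im,K,P=f; q=np.float32([onz(K,P,p,z)[:2]*1000 for p in c])
    if rnd:
        (x,y),r=cv2.minEnclosingCircle(q); return [round(v,1) for v in(x,y,2*r)]
    (x,y),(w,h),a=cv2.minAreaRect(q)
    if w<h: a+=90;w,h=h,w
    return [round(v,1) for v in(x,y,w,h,a)]  # a = direction of long side, deg in world
E
python3 - <<'E'
from m import *
T=load('top0');S=load('side0'); s=1.5625
L={'square':((173,234),(354,239),22,0),'disc':((298,200),(423,271),26,1),'ring':((492,187),(538,346),16,1),'oblong':((639,273),(591,475),32,0)}
for k,(a,b,r,rd) in L.items():
    ca=blob(T[0],np.array(a)/s,r);cb=blob(S[0],np.array(b)/s,r)
    def cen(c):
        m=cv2.moments(np.int32(cv2.convexHull(np.float32(c)))); return m['m10']/m['m00'],m['m01']/m['m00']
    X=tri([ray(T[1],T[2],cen(ca)),ray(S[1],S[2],cen(cb))])
    print(k,X.round(4),rect(T,ca,.032,rd),rect(S,cb,.032,rd))
F={'bear':((446,303),(427,372),22,.008,0),'squirrel':((343,307),(370,327),28,.008,0),'owl':((220,370),(278,292),24,.008,1),'bird':((562,390),(421,478),18,.042,1)}
for k,(a,b,r,z,rd) in F.items():
    for f,uv in((T,a),(S,b)): print(k,rect(f,blob(f[0],np.array(uv)/s,r),z,rd))
c=T[0][215:285,280:400,::-1]; c2=S[0][225:340,210:330,::-1]
cv2.imwrite('pics/crop.png',np.hstack([cv2.resize(c,(480,280)),cv2.resize(c2,(290,280))]))
E
```

```text
square [0.5875 0.3533 0.0326] [587.6, 353.5, 55.8, 54.8, 81.1] [587.3, 355.2, 48.8, 48.0, 85.2]
disc [0.6437 0.1523 0.0323] [643.8, 152.2, 73.3] [643.2, 152.9, 68.1]
ring [ 0.668  -0.1607  0.0329] [667.8, -160.8, 48.6] [668.9, -159.0, 45.6]
oblong [ 0.5336 -0.394   0.0312] [533.6, -393.4, 85.4, 44.2, 156.7] [533.4, -393.8, 85.1, 43.7, 156.4]
bear [481.1, -88.2, 54.8, 54.4, 84.0]
bear [477.5, -85.9, 67.0, 52.5, 90.9]
squirrel [474.5, 83.5, 85.6, 42.4, 57.9]
squirrel [473.9, 85.6, 95.4, 39.7, 58.8]
owl [370.5, 278.4, 73.3]
owl [366.7, 278.2, 76.0]
bird [346.1, -261.0, 57.2]
bird [337.5, -270.8, 59.9]
```

View pics/crop.png

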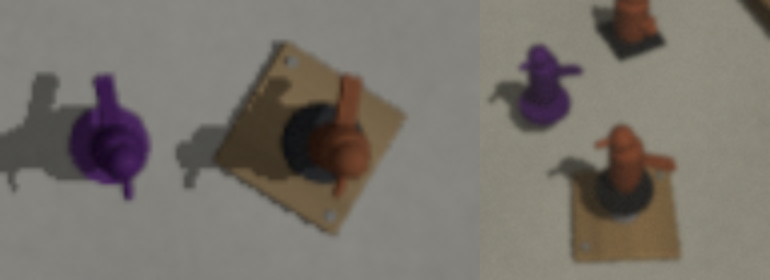

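The crop confirms the choice: the clay bird stands on the plywood stand, and the purple copy stands on the table to its left. Pads triangulate to a height of about 32 mm, which matches the text. I go above the owl first.

```bash
cat > g.py <<'E'
from h import *
import sys
def go(x,y,z,psi,s=None):
    """grasp point target (m), psi = world angle of jaw axis (deg, mod 180)"""
    s=s or arm.state(); Rc=R.from_quat(s['tool_rot']); j=s['joint_pos']
    yaw0=np.degrees(np.arctan2(*Rc.as_matrix()[[1,0],1]))
    d=[(psi-yaw0+180*k) for k in range(-2,3)]
    best=[]
    for a in d:
        p=np.radians(yaw0+a); Y=np.array([np.cos(p),np.sin(p),0]); Z=np.array([0,0,-1]); X=np.cross(Y,Z)
        rv=np.degrees((Rc.inv()*R.from_matrix(np.stack([X,Y,Z],1))).as_rotvec())
        j6=np.degrees(j[5]+np.arctan2(y,x)-j[0])-a
        if abs(a)<170: best.append((abs(a),round(j6),rv.round(1).tolist()))
    off=Rc.inv().apply(np.array([x,y,z+arm.grip_depth])-s['ee_pos'])
    print('offset',off.round(4).tolist()); [print('  turn',b[2],'j6',b[1]) for b in sorted(best)]
def st():
    s=arm.state(); Rc=R.from_quat(s['tool_rot']).as_matrix()
    print('t',round(s['t'],2),'grasp',(s['ee_pos']+Rc[:,2]*arm.grip_depth).round(4),'psi',round(np.degrees(np.arctan2(Rc[1,1],Rc[0,1])),1),'w',round(s['gripper_width'],4),'F',s['ft_force'].round(1),'j6',round(np.degrees(s['joint_pos'][5])))
if __name__=='__main__':
    st(); go(*map(float,sys.argv[1:]))
E
python3 g.py .369 .278 .15 65
```

```text
t 0.15 grasp [0.2659 0.5653 0.2323] psi 64.8 w 0.0909 F [-0.2 -0.2 -0.1] j6 -5
offset [-0.2156, -0.2162, 0.0825]
  turn [-0.1, -0.0, -0.2] j6 -28
```

Call:
jog_arm([
  {"offset": [-0.215, -0.216, 0.08], "angular": [0, 0, 0], "hand": 0.091},
  {"offset": [-0.215, -0.216, 0.08], "angular": [0, 0, 0], "hand": 0.091},
  {"offset": [-0.215, -0.216, 0.08], "angular": [0, 0, 0], "hand": 0.091},
  {"offset": [-0.215, -0.216, 0.08], "angular": [0, 0, 0], "hand": 0.091},
  {"offset": [-0.215, -0.216, 0.08], "angular": [0, 0, 0], "hand": 0.091},
  {"offset": [-0.215, -0.216, 0.08], "angular": [0, 0, 0], "hand": 0.091},
  {"offset": [-0.215, -0.216, 0.08], "angular": [0, 0, 0], "hand": 0.091},
  {"offset": [-0.215, -0.216, 0.08], "angular": [0, 0, 0], "hand": 0.091},
  {"offset": [-0.215, -0.216, 0.08], "angular": [0, 0, 0], "hand": 0.091},
  {"offset": [-0.215, -0.216, 0.08], "angular": [0, 0, 0], "hand": 0.091},
])

```text
t: 1.15
ee_pos: [0.3685, 0.2793, 0.3247]
tool_rot: [0.218, 0.976, -0.0, 0.0]
ft_force: [0.2, 0.3, -0.5]
gripper_width: 0.091
```

```bash
python3 - <<'E'
from g import *
st(); im,K,P=shot('wrist','w_owl'); st()
print('foot centre proj',proj(K,P,[.3705,.2784,.008]), 'grasp proj',proj(K,P,[.369,.278,.057]))
E
```

```text
t 1.15 grasp [0.3685 0.2793 0.1527] psi 64.9 w 0.091 F [ 0.2  0.3 -0.5] j6 -35
t 1.2 grasp [0.3684 0.2793 0.1527] psi 64.9 w 0.0909 F [-0.3 -0.5  0.3] j6 -35
foot centre proj [249.92958633 185.67888341] grasp proj [248.8688879  197.24445118]
```

View pics/w_owl.png

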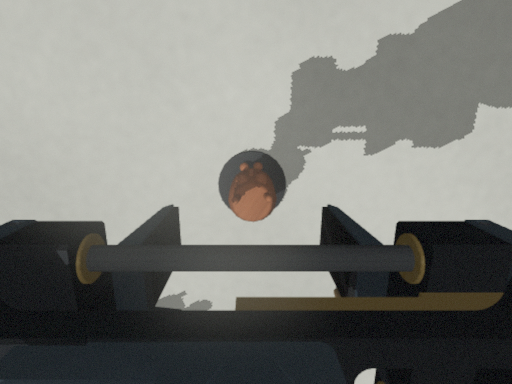

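The owl's foot disc is centred at (252,184), about 2 px from where I predicted. Its eyes point to image up, so the jaws already lie across its y.

```bash
python3 - <<'E'
from m import *; from g import go
f=load('w_owl'); c=blob(f[0],(252,184),45,70); h=cv2.convexHull(np.float32(c))[:,0]
print(c.min(0),c.max(0),onz(f[1],f[2],(252.5,184.5),.008),rect(f,h,.008,True)); go(*onz(f[1],f[2],(252.5,184.5),.008)[:2],.049,65)
E
```

```text
[246. 154.] [284. 193.] [0.37049094 0.28147901 0.008     ] [367.0, 298.2, 51.4]
offset [-0.001, 0.0029, 0.1037]
  turn [-0.0, 0.0, -0.1] j6 -28
```

Call:
jog_arm([
  {"offset": [-0.0015, 0.002, 0.035], "angular": [0, 0, 0], "hand": 0.091},
  {"offset": [-0.0015, 0.002, 0.07], "angular": [0, 0, 0], "hand": 0.091},
  {"offset": [-0.0015, 0.002, 0.1], "angular": [0, 0, 0], "hand": 0.091},
  {"offset": [-0.0015, 0.002, 0.1035], "angular": [0, 0, 0], "hand": 0.091},
  {"offset": [-0.0015, 0.002, 0.1035], "angular": [0, 0, 0], "hand": 0.091},
  {"offset": [-0.0015, 0.002, 0.1035], "angular": [0, 0, 0], "hand": 0.04},
  {"offset": [-0.0015, 0.002, 0.1035], "angular": [0, 0, 0], "hand": 0.035},
  {"offset": [-0.0015, 0.002, 0.1035], "angular": [0, 0, 0], "hand": 0.03},
  {"offset": [-0.0015, 0.002, 0.1035], "angular": [0, 0, 0], "hand": 0.03},
  {"offset": [-0.0015, 0.002, 0.1035], "angular": [0, 0, 0], "hand": 0.03},
], grip_force=20)

```text
t: 2.2
ee_pos: [0.3707, 0.2805, 0.2215]
tool_rot: [0.218, 0.976, 0.0, 0.0]
ft_force: [0.3, -0.2, 0.3]
gripper_width: 0.0539
```

Call:
jog_arm([
  {"offset": [0, 0, 0], "angular": [0, 0, 0], "hand": 0.03},
  {"offset": [0, 0, 0], "angular": [0, 0, 0], "hand": 0.03},
  {"offset": [0, 0, -0.01], "angular": [0, 0, 0], "hand": 0.03},
  {"offset": [0, 0, -0.03], "angular": [0, 0, 0], "hand": 0.03},
  {"offset": [0, 0, -0.06], "angular": [0, 0, 0], "hand": 0.03},
  {"offset": [0, 0, -0.09], "angular": [0, 0, 0], "hand": 0.03},
  {"offset": [0, 0, -0.09], "angular": [0, 0, 0], "hand": 0.03},
  {"offset": [0, 0, -0.09], "angular": [0, 0, 0], "hand": 0.03},
])

```text
t: 3.0
ee_pos: [0.3705, 0.2805, 0.3121]
tool_rot: [0.218, 0.976, 0.0, 0.001]
ft_force: [0.2, -0.3, -3.1]
gripper_width: 0.0436
```

```bash
python3 g.py .6438 .1523 .14 65
```

```text
t 3.0 grasp [0.3708 0.2806 0.1401] psi 64.9 w 0.0436 F [ 0.2 -0.3 -3.1] j6 -35
offset [-0.3019, 0.0, 0.0005]
  turn [0.1, 0.1, -0.1] j6 -52
```

The opening reads 43.6 mm and the weight shows, so the owl is held. I carry it over to the disc.

Call:
jog_arm([
  {"offset": [-0.03, 0, 0], "angular": [0, 0, 0], "hand": 0.03},
  {"offset": [-0.07, 0, 0], "angular": [0, 0, 0], "hand": 0.03},
  {"offset": [-0.115, 0, 0], "angular": [0, 0, 0], "hand": 0.03},
  {"offset": [-0.16, 0, 0], "angular": [0, 0, 0], "hand": 0.03},
  {"offset": [-0.2, 0, 0], "angular": [0, 0, 0], "hand": 0.03},
  {"offset": [-0.24, 0, 0], "angular": [0, 0, 0], "hand": 0.03},
  {"offset": [-0.275, 0, 0], "angular": [0, 0, 0], "hand": 0.03},
  {"offset": [-0.302, 0, 0], "angular": [0, 0, 0], "hand": 0.03},
  {"offset": [-0.302, 0, 0], "angular": [0, 0, 0], "hand": 0.03},
  {"offset": [-0.302, 0, 0], "angular": [0, 0, 0], "hand": 0.03},
])

```text
t: 4.0
ee_pos: [0.6436, 0.1519, 0.3106]
tool_rot: [0.218, 0.976, -0.0, -0.001]
ft_force: [-0.4, 0.5, -2.9]
gripper_width: 0.0436
```

```bash
python3 g.py .6438 .1523 .082 65
```

```text
t 4.0 grasp [0.6434 0.1519 0.1386] psi 64.8 w 0.0436 F [-0.4  0.5 -2.9] j6 -57
offset [-0.0001, 0.0005, 0.0566]
  turn [-0.0, -0.1, -0.2] j6 -52
```

Call:
jog_arm([
  {"offset": [0, 0, 0.02], "angular": [0, 0, 0], "hand": 0.03},
  {"offset": [0, 0, 0.04], "angular": [0, 0, 0], "hand": 0.03},
  {"offset": [0, 0, 0.05], "angular": [0, 0, 0], "hand": 0.03},
  {"offset": [0, 0, 0.055], "angular": [0, 0, 0], "hand": 0.03},
  {"offset": [0, 0, 0.057], "angular": [0, 0, 0], "hand": 0.03},
  {"offset": [0, 0, 0.057], "angular": [0, 0, 0], "hand": 0.03},
  {"offset": [0, 0, 0.057], "angular": [0, 0, 0], "hand": 0.03},
])

```text
t: 4.7
ee_pos: [0.6437, 0.1521, 0.2543]
tool_rot: [0.218, 0.976, 0.0, -0.0]
ft_force: [-0.2, 1.0, -3.2]
gripper_width: 0.0435
```

Call:
jog_arm([
  {"offset": [0, 0, 0], "angular": [0, 0, 0], "hand": 0.06},
  {"offset": [0, 0, 0], "angular": [0, 0, 0], "hand": 0.09},
  {"offset": [0, 0, 0], "angular": [0, 0, 0], "hand": 0.09},
  {"offset": [0, 0, 0], "angular": [0, 0, 0], "hand": 0.09},
  {"offset": [0, 0, 0], "angular": [0, 0, 0], "hand": 0.09},
  {"offset": [0, 0, -0.05], "angular": [0, 0, 0], "hand": 0.09},
  {"offset": [0, 0, -0.1], "angular": [0, 0, 0], "hand": 0.09},
  {"offset": [0, 0, -0.1], "angular": [0, 0, 0], "hand": 0.09},
])

```text
t: 5.5
ee_pos: [0.6452, 0.1523, 0.3613]
tool_rot: [0.218, 0.976, 0.002, 0.005]
ft_force: [0.5, 1.1, -0.5]
gripper_width: 0.09
```

```bash
python3 - <<'E'
from m import *; from g import go,st
st(); f=shot('top','top1'); go(.4745,.0835,.15,58+90)
E
```

```text
t 5.5 grasp [0.6469 0.1526 0.1893] psi 64.8 w 0.09 F [ 0.5  1.1 -0.5] j6 -57
offset [0.1248, -0.1345, 0.0349]
  turn [-0.0, 0.4, -83.2] j6 -138
  turn [0.4, 0.0, 96.8] j6 42
```

Call:
jog_arm([
  {"offset": [0.125, -0.1345, 0.03], "angular": [0, 0, -83], "hand": 0.091},
  {"offset": [0.125, -0.1345, 0.03], "angular": [0, 0, -83], "hand": 0.091},
  {"offset": [0.125, -0.1345, 0.03], "angular": [0, 0, -83], "hand": 0.091},
  {"offset": [0.125, -0.1345, 0.03], "angular": [0, 0, -83], "hand": 0.091},
  {"offset": [0.125, -0.1345, 0.03], "angular": [0, 0, -83], "hand": 0.091},
  {"offset": [0.125, -0.1345, 0.03], "angular": [0, 0, -83], "hand": 0.091},
  {"offset": [0.125, -0.1345, 0.03], "angular": [0, 0, -83], "hand": 0.091},
  {"offset": [0.125, -0.1345, 0.03], "angular": [0, 0, -83], "hand": 0.091},
  {"offset": [0.125, -0.1345, 0.03], "angular": [0, 0, -83], "hand": 0.091},
  {"offset": [0.125, -0.1345, 0.03], "angular": [0, 0, -83], "hand": 0.091},
])

```text
t: 6.55
ee_pos: [0.474, 0.0836, 0.3262]
tool_rot: [-0.486, 0.874, -0.001, 0.002]
ft_force: [0.2, -0.1, -0.9]
gripper_width: 0.0909
```

Call:
jog_arm([
  {"offset": [0, 0, 0], "angular": [0, 0, 0], "hand": 0.091},
])

```text
t: 6.65
ee_pos: [0.4737, 0.0835, 0.3256]
tool_rot: [-0.487, 0.873, -0.0, 0.002]
ft_force: [-0.5, 0.2, 0.4]
gripper_width: 0.0907
```

```bash
python3 - <<'E'
from m import *; from g import *
st(); f=shot('wrist','w_sq'); print(proj(f[1],f[2],[.4745,.0835,.008]))
go(.4745,.084,.049,148)
d=f[0][60:300,130:400,::-1]; t=load('top1')[0][80:180,140:260,::-1]
cv2.imwrite('pics/c_sq.png',np.hstack([cv2.resize(d,(540,480)),cv2.resize(t,(240,200)).repeat(1,0) if 0 else cv2.copyMakeBorder(cv2.resize(t,(250,208)),0,272,0,0,cv2.BORDER_CONSTANT)]))
E
```

```text
t 6.65 grasp [0.4744 0.0837 0.1536] psi 148.3 w 0.0907 F [-0.5  0.2  0.4] j6 -145
[250.51255131 183.31842117]
offset [-0.0005, -0.0002, 0.1045]
  turn [-0.1, 0.2, 0.1] j6 -138
```

View pics/c_sq.png

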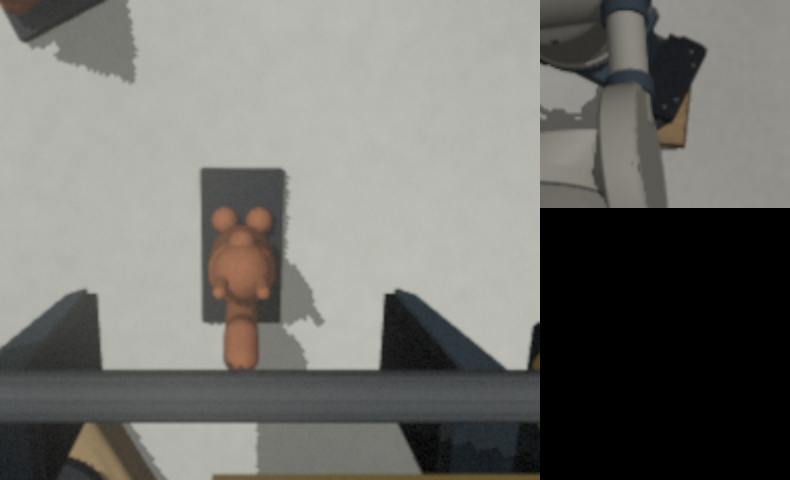

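The squirrel's foot is centred at (251,182), as predicted, and square to the jaws. I descend, close and lift.

Call:
jog_arm([
  {"offset": [-0.0005, 0, 0.035], "angular": [0, 0, 0], "hand": 0.091},
  {"offset": [-0.0005, 0, 0.07], "angular": [0, 0, 0], "hand": 0.091},
  {"offset": [-0.0005, 0, 0.1], "angular": [0, 0, 0], "hand": 0.091},
  {"offset": [-0.0005, 0, 0.1045], "angular": [0, 0, 0], "hand": 0.091},
  {"offset": [-0.0005, 0, 0.1045], "angular": [0, 0, 0], "hand": 0.091},
  {"offset": [-0.0005, 0, 0.1045], "angular": [0, 0, 0], "hand": 0.02},
  {"offset": [-0.0005, 0, 0.1045], "angular": [0, 0, 0], "hand": 0.02},
  {"offset": [-0.0005, 0, 0.1045], "angular": [0, 0, 0], "hand": 0.02},
  {"offset": [-0.0005, 0, 0.1045], "angular": [0, 0, 0], "hand": 0.02},
  {"offset": [-0.0005, 0, 0.1045], "angular": [0, 0, 0], "hand": 0.02},
])

```text
t: 7.7
ee_pos: [0.4743, 0.0841, 0.2214]
tool_rot: [-0.486, 0.874, -0.0, 0.002]
ft_force: [-0.6, -0.3, 1.0]
gripper_width: 0.0539
```

Call:
jog_arm([
  {"offset": [0, 0, 0], "angular": [0, 0, 0], "hand": 0.02},
  {"offset": [0, 0, 0], "angular": [0, 0, 0], "hand": 0.02},
  {"offset": [0, 0, 0], "angular": [0, 0, 0], "hand": 0.02},
  {"offset": [0, 0, 0], "angular": [0, 0, 0], "hand": 0.02},
  {"offset": [0, 0, -0.01], "angular": [0, 0, 0], "hand": 0.02},
  {"offset": [0, 0, -0.04], "angular": [0, 0, 0], "hand": 0.02},
  {"offset": [0, 0, -0.08], "angular": [0, 0, 0], "hand": 0.02},
  {"offset": [0, 0, -0.12], "angular": [0, 0, 0], "hand": 0.02},
  {"offset": [0, 0, -0.13], "angular": [0, 0, 0], "hand": 0.02},
  {"offset": [0, 0, -0.13], "angular": [0, 0, 0], "hand": 0.02},
])

```text
t: 8.7
ee_pos: [0.4739, 0.0839, 0.353]
tool_rot: [-0.486, 0.874, -0.001, 0.004]
ft_force: [-0.8, -0.5, -2.4]
gripper_width: 0.0312
```

```bash
python3 - <<'E'
from g import *
st(); go(.5336,-.3937,.17,66.6)
E
```

```text
t 8.7 grasp [0.4752 0.0842 0.181 ] psi 148.1 w 0.0312 F [-0.8 -0.5 -2.4] j6 -145
offset [0.374, -0.303, 0.0108]
  turn [-0.1, 0.5, 81.5] j6 -103
  turn [-0.5, -0.1, -98.5] j6 -283
```

Call:
jog_arm([
  {"offset": [0.037, -0.03, 0], "angular": [0, 0, 8], "hand": 0.02},
  {"offset": [0.075, -0.06, 0], "angular": [0, 0, 16], "hand": 0.02},
  {"offset": [0.112, -0.091, 0], "angular": [0, 0, 24], "hand": 0.02},
  {"offset": [0.15, -0.121, 0], "angular": [0, 0, 32], "hand": 0.02},
  {"offset": [0.187, -0.151, 0], "angular": [0, 0, 40], "hand": 0.02},
  {"offset": [0.224, -0.182, 0], "angular": [0, 0, 48], "hand": 0.02},
  {"offset": [0.262, -0.212, 0], "angular": [0, 0, 56], "hand": 0.02},
  {"offset": [0.3, -0.242, 0], "angular": [0, 0, 64], "hand": 0.02},
  {"offset": [0.337, -0.273, 0], "angular": [0, 0, 72], "hand": 0.02},
  {"offset": [0.374, -0.303, 0], "angular": [0, 0.4, 80], "hand": 0.02},
])

```text
t: 9.7
ee_pos: [0.5331, -0.3956, 0.3504]
tool_rot: [0.193, 0.981, 0.001, -0.001]
ft_force: [1.0, -0.3, -2.6]
gripper_width: 0.0313
```

```bash
python3 g.py .5336 -.3937 .14 66.6
```

```text
t 9.7 grasp [ 0.5329 -0.3954  0.1784] psi 67.7 w 0.0313 F [ 1.  -0.3 -2.6] j6 -109
offset [0.0002, 0.0019, 0.0384]
  turn [0.1, -0.1, 1.1] j6 -103
```

Call:
jog_arm([
  {"offset": [0, 0.0018, 0.02], "angular": [0.1, -0.1, 1.1], "hand": 0.02},
  {"offset": [0, 0.0018, 0.045], "angular": [0.1, -0.1, 1.1], "hand": 0.02},
  {"offset": [0, 0.0018, 0.07], "angular": [0.1, -0.1, 1.1], "hand": 0.02},
  {"offset": [0, 0.0018, 0.085], "angular": [0.1, -0.1, 1.1], "hand": 0.02},
  {"offset": [0, 0.0018, 0.092], "angular": [0.1, -0.1, 1.1], "hand": 0.02},
  {"offset": [0, 0.0018, 0.0955], "angular": [0.1, -0.1, 1.1], "hand": 0.02},
  {"offset": [0, 0.0018, 0.0965], "angular": [0.1, -0.1, 1.1], "hand": 0.02},
  {"offset": [0, 0.0018, 0.0965], "angular": [0.1, -0.1, 1.1], "hand": 0.02},
])

```text
t: 10.5
ee_pos: [0.5339, -0.3939, 0.2546]
tool_rot: [0.202, 0.979, -0.001, 0.001]
ft_force: [-0.0, 1.0, -1.1]
gripper_width: 0.0314
```

```bash
python3 g.py .5336 -.3937 .0815 66.6
```

```text
t 10.5 grasp [ 0.5341 -0.3942  0.0826] psi 66.7 w 0.0314 F [-0.   1.  -1.1] j6 -108
offset [0.0004, 0.0001, 0.0011]
  turn [-0.1, 0.1, 0.1] j6 -103
```

Call:
jog_arm([
  {"offset": [0, 0, 0.001], "angular": [0, 0, 0], "hand": 0.02},
  {"offset": [0, 0, 0.001], "angular": [0, 0, 0], "hand": 0.045},
  {"offset": [0, 0, 0.001], "angular": [0, 0, 0], "hand": 0.07},
  {"offset": [0, 0, 0.001], "angular": [0, 0, 0], "hand": 0.09},
  {"offset": [0, 0, 0.001], "angular": [0, 0, 0], "hand": 0.09},
  {"offset": [0, 0, -0.02], "angular": [0, 0, 0], "hand": 0.09},
  {"offset": [0, 0, -0.06], "angular": [0, 0, 0], "hand": 0.09},
  {"offset": [0, 0, -0.1], "angular": [0, 0, 0], "hand": 0.09},
  {"offset": [0, 0, -0.1], "angular": [0, 0, 0], "hand": 0.09},
])

```text
t: 11.4
ee_pos: [0.5348, -0.3945, 0.3603]
tool_rot: [0.202, 0.979, -0.003, 0.004]
ft_force: [0.7, -1.0, -0.2]
gripper_width: 0.0894
```

```bash
python3 - <<'E'
from g import *
st(); shot('wrist','w_sqp'); go(.346,-.266,.19,90)
E
```

```text
t 11.4 grasp [ 0.536  -0.3958  0.1883] psi 66.7 w 0.0894 F [ 0.7 -1.  -0.2] j6 -108
offset [0.2236, 0.043, -0.006]
  turn [-0.2, 0.3, -23.3] j6 -128
  turn [0.5, 0.3, 156.7] j6 52
```

View pics/w_sqp.png

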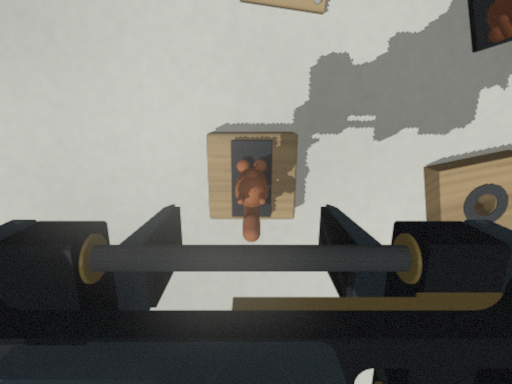

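The squirrel sits centred and aligned on the oblong pad (foot at 252,178). Next is the bird.

```bash
python3 - <<'E'
from g import *
f=load('top0'); im=f[0]
hsv=cv2.cvtColor(im,cv2.COLOR_RGB2HSV); m=((hsv[...,1]>60)&(hsv[...,0]<30)|(hsv[...,2]<62)).astype(np.uint8)
w=np.zeros_like(m); cv2.circle(w,(357,249),30,1,-1); c=np.argwhere(m*w)[:,::-1]
print([onz(f[1],f[2],np.array(p)/1.5625,.008)[:2].round(4) for p in((548,353),(596,383),(569,427),(522,395))])
p=onz(f[1],f[2],np.array((558.75,389.5))/1.5625,.008); print(p); go(p[0],p[1],.19,90)
E
```

```text
[array([ 0.4034, -0.257 ]), array([ 0.3562, -0.3343]), array([ 0.2851, -0.2908]), array([ 0.3352, -0.2152])]
[ 0.34488052 -0.27433964  0.008     ]
offset [0.2214, 0.0349, -0.006]
  turn [-0.2, 0.3, -23.3] j6 -128
  turn [0.5, 0.3, 156.7] j6 52
```

Call:
jog_arm([
  {"offset": [0.22, 0.035, -0.006], "angular": [-0.2, 0.3, -23], "hand": 0.091},
  {"offset": [0.22, 0.035, -0.006], "angular": [-0.2, 0.3, -23], "hand": 0.091},
  {"offset": [0.22, 0.035, -0.006], "angular": [-0.2, 0.3, -23], "hand": 0.091},
  {"offset": [0.22, 0.035, -0.006], "angular": [-0.2, 0.3, -23], "hand": 0.091},
  {"offset": [0.22, 0.035, -0.006], "angular": [-0.2, 0.3, -23], "hand": 0.091},
  {"offset": [0.22, 0.035, -0.006], "angular": [-0.2, 0.3, -23], "hand": 0.091},
  {"offset": [0.22, 0.035, -0.006], "angular": [-0.2, 0.3, -23], "hand": 0.091},
  {"offset": [0.22, 0.035, -0.006], "angular": [-0.2, 0.3, -23], "hand": 0.091},
  {"offset": [0.22, 0.035, -0.006], "angular": [-0.2, 0.3, -23], "hand": 0.091},
])

```text
t: 12.35
ee_pos: [0.3468, -0.2753, 0.3617]
tool_rot: [0.003, 1.0, -0.0, 0.0]
ft_force: [-0.0, -0.1, 0.2]
gripper_width: 0.0909
```

```bash
python3 - <<'E'
from g import *
st(); f=shot('wrist','w_bird'); print(proj(f[1],f[2],[.345,-.274,.034]),proj(f[1],f[2],[.345,-.274,.083]))
cv2.imwrite('pics/c_bird.png',cv2.resize(f[0][60:300,120:400,::-1],(700,600)))
E
```

```text
t 12.35 grasp [ 0.3469 -0.2754  0.1897] psi 89.7 w 0.0909 F [-0.  -0.1  0.2] j6 -136
[251.33285067 179.69477398] [251.58902821 191.02662198]
```

View pics/c_bird.png

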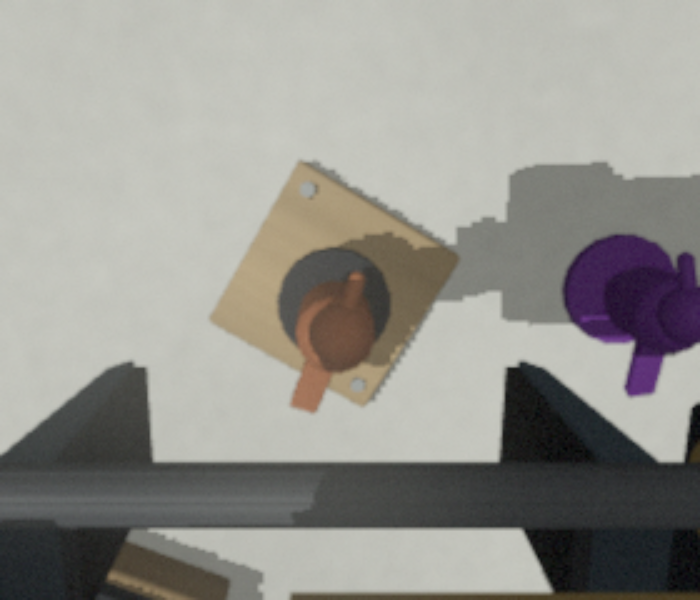

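Crop: the bird's foot disc is centred at (334,303), which is (253.6,181.2) in the full image. The beak points up-right and the tail down-left, turned about 16° from the tool x axis.

```bash
python3 - <<'E'
from g import *
f=load('w_bird'); K,P=f[1],f[2]; u=lambda a,b,z: onz(K,P,(a/2.5+120,b/2.5+60),z)
c=u(334,303,.042); print('foot',c,'plate',u(334,286,.008),'head',u(342,335,.1))
d=u(342,335,.1)-u(357,278,.1); e=u(305,410,.055)-u(325,340,.055)
a=[np.degrees(np.arctan2(v[1],v[0])) for v in(d,e)]; print('x axis',a)
# foot height from wrist+top: left edge of foot disc seen in both
go(c[0],c[1],.083,np.mean(a)+90)
E
```

```text
foot [ 0.34489316 -0.27156613  0.042     ] plate [ 0.34432355 -0.27113204  0.008     ] head [ 0.34321309 -0.26945185  0.1       ]
x axis [np.float64(-14.182350757661165), np.float64(-15.650360106489819)]
offset [0.0019, 0.0037, 0.1067]
  turn [-0.0, 0.0, 14.6] j6 -113
  turn [-0.0, -0.0, -165.4] j6 -293
```

Call:
jog_arm([
  {"offset": [0.0022, 0.004, 0], "angular": [0, 0, 8], "hand": 0.091},
  {"offset": [0.0022, 0.004, 0.01], "angular": [0, 0, 14.6], "hand": 0.091},
  {"offset": [0.0022, 0.004, 0.04], "angular": [0, 0, 14.6], "hand": 0.091},
  {"offset": [0.0022, 0.004, 0.075], "angular": [0, 0, 14.6], "hand": 0.091},
  {"offset": [0.0022, 0.004, 0.1], "angular": [0, 0, 14.6], "hand": 0.091},
  {"offset": [0.0022, 0.004, 0.1065], "angular": [0, 0, 14.6], "hand": 0.091},
  {"offset": [0.0022, 0.004, 0.1065], "angular": [0, 0, 14.6], "hand": 0.091},
  {"offset": [0.0022, 0.004, 0.1065], "angular": [0, 0, 14.6], "hand": 0.02},
  {"offset": [0.0022, 0.004, 0.1065], "angular": [0, 0, 14.6], "hand": 0.02},
  {"offset": [0.0022, 0.004, 0.1065], "angular": [0, 0, 14.6], "hand": 0.02},
])

```text
t: 13.4
ee_pos: [0.3448, -0.2715, 0.2561]
tool_rot: [0.13, 0.992, -0.001, 0.001]
ft_force: [-0.6, -0.3, -0.3]
gripper_width: 0.0698
```

Call:
jog_arm([
  {"offset": [0, 0, 0], "angular": [0, 0, 0], "hand": 0.02},
  {"offset": [0, 0, 0], "angular": [0, 0, 0], "hand": 0.02},
  {"offset": [0, 0, 0], "angular": [0, 0, 0], "hand": 0.02},
  {"offset": [0, 0, 0], "angular": [0, 0, 0], "hand": 0.02},
  {"offset": [0, 0, 0], "angular": [0, 0, 0], "hand": 0.02},
  {"offset": [0, 0, 0], "angular": [0, 0, 0], "hand": 0.02},
])

```text
t: 14.0
ee_pos: [0.3448, -0.2715, 0.2561]
tool_rot: [0.13, 0.992, -0.001, 0.001]
ft_force: [0.2, -1.5, 1.8]
gripper_width: 0.0295
```

```bash
python3 g.py .3447 -.2713 .123 75.2
```

```text
t 14.0 grasp [ 0.3451 -0.2718  0.0841] psi 75.1 w 0.0295 F [ 0.2 -1.5  1.8] j6 -121
offset [0.0001, 0.0001, -0.0389]
  turn [-0.1, 0.1, -0.1] j6 -113
```

Call:
jog_arm([
  {"offset": [0, 0, -0.006], "angular": [0, 0, 0], "hand": 0.02},
  {"offset": [0, 0, -0.014], "angular": [0, 0, 0], "hand": 0.02},
  {"offset": [0, 0, -0.024], "angular": [0, 0, 0], "hand": 0.02},
  {"offset": [0, 0, -0.036], "angular": [0, 0, 0], "hand": 0.02},
  {"offset": [0, 0, -0.05], "angular": [0, 0, 0], "hand": 0.02},
  {"offset": [0, 0, -0.075], "angular": [0, 0, 0], "hand": 0.02},
  {"offset": [0, 0, -0.1], "angular": [0, 0, 0], "hand": 0.02},
  {"offset": [0, 0, -0.12], "angular": [0, 0, 0], "hand": 0.02},
  {"offset": [0, 0, -0.12], "angular": [0, 0, 0], "hand": 0.02},
  {"offset": [0, 0, -0.12], "angular": [0, 0, 0], "hand": 0.02},
])

```text
t: 15.0
ee_pos: [0.3445, -0.2711, 0.3765]
tool_rot: [0.13, 0.992, -0.001, 0.001]
ft_force: [-0.5, -0.8, -0.9]
gripper_width: 0.029
```

```bash
python3 - <<'E'
from g import *
st(); f=shot('wrist','w_birdh'); go(.668,-.1607,.2,75)
E
```

```text
t 15.0 grasp [ 0.3449 -0.2716  0.2045] psi 75.1 w 0.029 F [-0.5 -0.8 -0.9] j6 -121
offset [-0.2843, 0.1899, 0.0041]
  turn [-0.1, 0.1, 0.1] j6 -89
```

View pics/w_birdh.png

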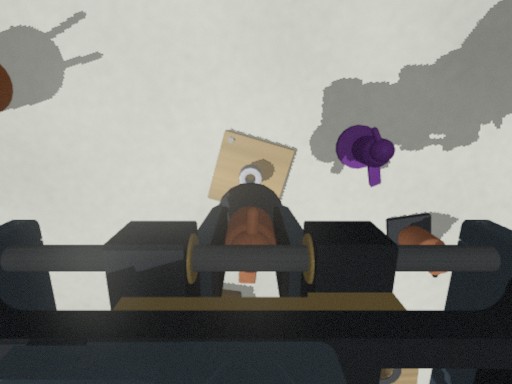

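The bird is held with its pin free; the empty sleeve shows at (250,178). I carry it to the ring plinth.

Call:
jog_arm([
  {"offset": [-0.028, 0.019, 0], "angular": [0, 0, 0], "hand": 0.02},
  {"offset": [-0.063, 0.042, 0], "angular": [0, 0, 0], "hand": 0.02},
  {"offset": [-0.1, 0.067, 0], "angular": [0, 0, 0], "hand": 0.02},
  {"offset": [-0.137, 0.092, 0], "angular": [0, 0, 0], "hand": 0.02},
  {"offset": [-0.175, 0.117, 0], "angular": [0, 0, 0], "hand": 0.02},
  {"offset": [-0.212, 0.142, 0], "angular": [0, 0, 0], "hand": 0.02},
  {"offset": [-0.25, 0.167, 0], "angular": [0, 0, 0], "hand": 0.02},
  {"offset": [-0.275, 0.183, 0], "angular": [0, 0, 0], "hand": 0.02},
  {"offset": [-0.284, 0.19, 0], "angular": [0, 0, 0], "hand": 0.02},
  {"offset": [-0.284, 0.19, 0], "angular": [0, 0, 0], "hand": 0.02},
])

```text
t: 16.05
ee_pos: [0.6683, -0.1599, 0.3743]
tool_rot: [0.129, 0.992, -0.0, -0.0]
ft_force: [-0.4, 1.2, -2.0]
gripper_width: 0.0291
```

```bash
python3 - <<'E'
from g import *
st(); go(.668,-.1607,.108,75); f=shot('side','s_bird'); print(proj(f[1],f[2],[.668,-.1607,.032]))
u,v=proj(f[1],f[2],[.668,-.1607,.1]).astype(int)
cv2.imwrite('pics/c_bh.png',cv2.resize(f[0][v-70:v+60,u-60:u+70,::-1],(520,520)))
E
```

```text
t 16.05 grasp [ 0.6682 -0.1601  0.2023] psi 75.1 w 0.0291 F [-0.4  1.2 -2. ] j6 -94
offset [0.0001, -0.0007, 0.0943]
  turn [-0.1, -0.0, 0.1] j6 -89
[343.7871188  221.31903707]
```

View pics/c_bh.png

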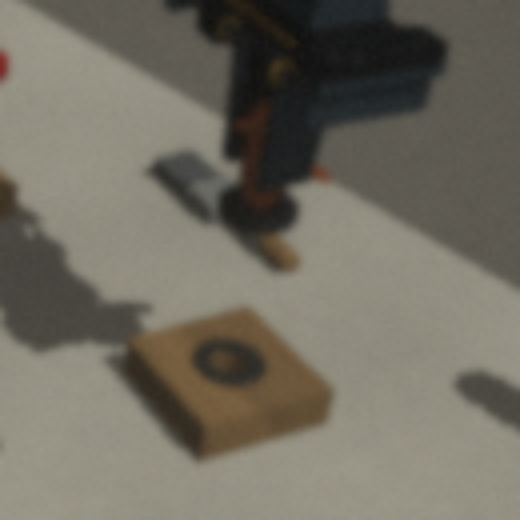

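```bash
python3 - <<'E'
from g import *
f=load('s_bird'); u,v=proj(f[1],f[2],[.668,-.1607,.1]).astype(int)
print(onz(f[1],f[2],(258/4+u-60,207/4+v-70),.156), onz(f[1],f[2],(229/4+u-60,361/4+v-70),.032))
E
```

```text
[ 0.67015799 -0.16061486  0.156     ] [ 0.66926465 -0.16117323  0.032     ]
```

Call:
jog_arm([
  {"offset": [0, -0.0007, 0.02], "angular": [0, 0, 0], "hand": 0.02},
  {"offset": [0, -0.0007, 0.045], "angular": [0, 0, 0], "hand": 0.02},
  {"offset": [0, -0.0007, 0.065], "angular": [0, 0, 0], "hand": 0.02},
  {"offset": [0, -0.0007, 0.08], "angular": [0, 0, 0], "hand": 0.02},
  {"offset": [0, -0.0007, 0.085], "angular": [0, 0, 0], "hand": 0.02},
  {"offset": [0, -0.0007, 0.085], "angular": [0, 0, 0], "hand": 0.02},
])

```text
t: 16.7
ee_pos: [0.6666, -0.1616, 0.2894]
tool_rot: [0.13, 0.992, -0.0, -0.001]
ft_force: [0.2, 0.3, -1.6]
gripper_width: 0.0294
```

```bash
python3 g.py .668 -.1607 .083 75
```

```text
t 16.7 grasp [ 0.6663 -0.1617  0.1174] psi 75.1 w 0.0294 F [ 0.2  0.3 -1.6] j6 -94
offset [-0.0012, 0.0012, 0.0344]
  turn [-0.1, -0.1, 0.1] j6 -88
```

The foot is within 1 mm of the hole axis and no contact shows. I lower the bird the rest of the way.

Call:
jog_arm([
  {"offset": [-0.0012, 0.0012, 0.008], "angular": [0, 0, 0], "hand": 0.02},
  {"offset": [-0.0012, 0.0012, 0.018], "angular": [0, 0, 0], "hand": 0.02},
  {"offset": [-0.0012, 0.0012, 0.026], "angular": [0, 0, 0], "hand": 0.02},
  {"offset": [-0.0012, 0.0012, 0.031], "angular": [0, 0, 0], "hand": 0.02},
  {"offset": [-0.0012, 0.0012, 0.034], "angular": [0, 0, 0], "hand": 0.02},
  {"offset": [-0.0012, 0.0012, 0.0345], "angular": [0, 0, 0], "hand": 0.02},
  {"offset": [-0.0012, 0.0012, 0.0345], "angular": [0, 0, 0], "hand": 0.02},
  {"offset": [-0.0012, 0.0012, 0.0345], "angular": [0, 0, 0], "hand": 0.02},
])

```text
t: 17.5
ee_pos: [0.6681, -0.1608, 0.2552]
tool_rot: [0.13, 0.992, -0.001, -0.001]
ft_force: [0.7, -0.7, -0.7]
gripper_width: 0.0292
```

```bash
python3 g.py .668 -.1607 .082 75
```

```text
t 17.5 grasp [ 0.6679 -0.1609  0.0832] psi 75.1 w 0.0292 F [ 0.7 -0.7 -0.7] j6 -94
offset [0.0002, 0.0, 0.0012]
  turn [-0.1, -0.1, 0.1] j6 -88
```

Call:
jog_arm([
  {"offset": [0, 0, 0.001], "angular": [0, 0, 0], "hand": 0.02},
  {"offset": [0, 0, 0.001], "angular": [0, 0, 0], "hand": 0.045},
  {"offset": [0, 0, 0.001], "angular": [0, 0, 0], "hand": 0.07},
  {"offset": [0, 0, 0.001], "angular": [0, 0, 0], "hand": 0.09},
  {"offset": [0, 0, 0.001], "angular": [0, 0, 0], "hand": 0.09},
  {"offset": [0, 0, -0.02], "angular": [0, 0, 0], "hand": 0.09},
  {"offset": [0, 0, -0.06], "angular": [0, 0, 0], "hand": 0.09},
  {"offset": [0, 0, -0.11], "angular": [0, 0, 0], "hand": 0.09},
  {"offset": [0, 0, -0.11], "angular": [0, 0, 0], "hand": 0.09},
])

```text
t: 18.4
ee_pos: [0.6697, -0.161, 0.3724]
tool_rot: [0.13, 0.992, -0.002, 0.005]
ft_force: [0.3, -0.3, -0.2]
gripper_width: 0.089
```

```bash
python3 - <<'E'
from g import *
st(); f=shot('wrist','w_bp'); go(.481,-.0882,.16,84)
cv2.imwrite('pics/c_bp.png',cv2.resize(f[0][60:300,120:512,::-1],(784,480)))
E
```

```text
t 18.4 grasp [ 0.6712 -0.1618  0.2004] psi 75.1 w 0.089 F [ 0.3 -0.3 -0.2] j6 -94
offset [0.2006, 0.0219, 0.0359]
  turn [-0.1, 0.3, -8.9] j6 -94
```

View pics/c_bp.png

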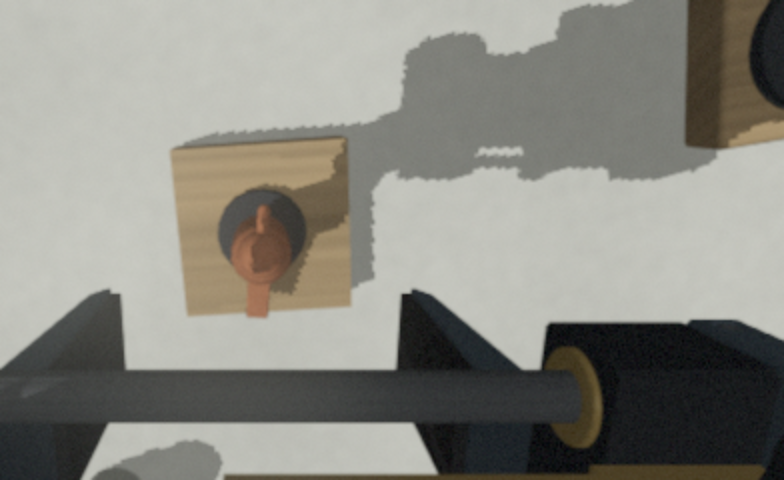

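The bird is seated and centred: foot at (262,231), block centre at (264,227). Now the bear.

Call:
jog_arm([
  {"offset": [0.2, 0.022, 0], "angular": [-0.1, 0.3, -9], "hand": 0.091},
  {"offset": [0.2, 0.022, 0.02], "angular": [-0.1, 0.3, -9], "hand": 0.091},
  {"offset": [0.2, 0.022, 0.045], "angular": [-0.1, 0.3, -9], "hand": 0.091},
  {"offset": [0.2, 0.022, 0.045], "angular": [-0.1, 0.3, -9], "hand": 0.091},
  {"offset": [0.2, 0.022, 0.045], "angular": [-0.1, 0.3, -9], "hand": 0.091},
  {"offset": [0.2, 0.022, 0.045], "angular": [-0.1, 0.3, -9], "hand": 0.091},
  {"offset": [0.2, 0.022, 0.045], "angular": [-0.1, 0.3, -9], "hand": 0.091},
  {"offset": [0.2, 0.022, 0.045], "angular": [-0.1, 0.3, -9], "hand": 0.091},
])

```text
t: 19.25
ee_pos: [0.4831, -0.0888, 0.3231]
tool_rot: [0.052, 0.999, -0.0, 0.001]
ft_force: [-0.3, -0.1, 0.1]
gripper_width: 0.0909
```

```bash
python3 - <<'E'
from g import *
st(); f=shot('wrist','w_bear'); print(proj(f[1],f[2],[.481,-.0882,.008]))
cv2.imwrite('pics/c_bear.png',cv2.resize(f[0][100:280,150:350,::-1],(600,540)))
go(.481,-.0882,.049,84)
E
```

```text
t 19.25 grasp [ 0.4834 -0.089   0.1511] psi 84.1 w 0.0909 F [-0.3 -0.1  0.1] j6 -101
[250.55791674 181.56956346]
offset [0.0021, 0.0004, 0.1021]
  turn [-0.0, 0.1, 0.1] j6 -94
```

View pics/c_bear.png

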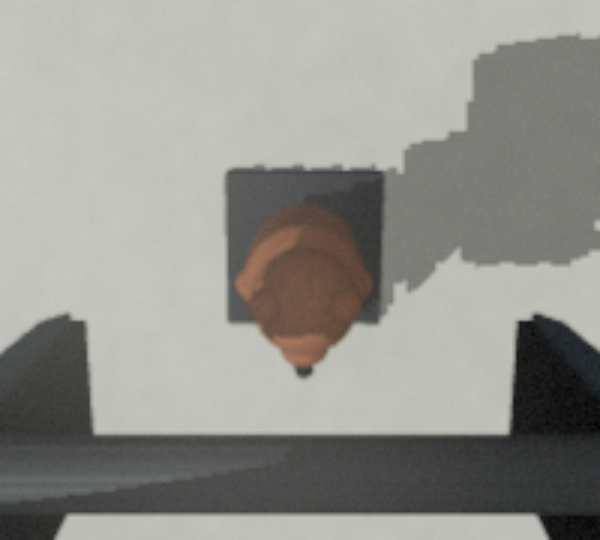

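The bear's foot is square to the jaws with its centre at (252,182), and the snout points to image bottom, so the jaws lie across its y.

Call:
jog_arm([
  {"offset": [0.002, 0.001, 0.03], "angular": [0, 0, 0], "hand": 0.091},
  {"offset": [0.002, 0.001, 0.065], "angular": [0, 0, 0], "hand": 0.091},
  {"offset": [0.002, 0.001, 0.095], "angular": [0, 0, 0], "hand": 0.091},
  {"offset": [0.002, 0.001, 0.102], "angular": [0, 0, 0], "hand": 0.091},
  {"offset": [0.002, 0.001, 0.102], "angular": [0, 0, 0], "hand": 0.091},
  {"offset": [0.002, 0.001, 0.102], "angular": [0, 0, 0], "hand": 0.025},
  {"offset": [0.002, 0.001, 0.102], "angular": [0, 0, 0], "hand": 0.025},
  {"offset": [0.002, 0.001, 0.102], "angular": [0, 0, 0], "hand": 0.025},
  {"offset": [0.002, 0.001, 0.102], "angular": [0, 0, 0], "hand": 0.025},
  {"offset": [0.002, 0.001, 0.102], "angular": [0, 0, 0], "hand": 0.025},
])

```text
t: 20.3
ee_pos: [0.4813, -0.0877, 0.2215]
tool_rot: [0.052, 0.999, -0.0, 0.001]
ft_force: [-0.8, 0.3, -0.5]
gripper_width: 0.0541
```

Call:
jog_arm([
  {"offset": [0, 0, 0], "angular": [0, 0, 0], "hand": 0.025},
  {"offset": [0, 0, 0], "angular": [0, 0, 0], "hand": 0.025},
  {"offset": [0, 0, 0], "angular": [0, 0, 0], "hand": 0.025},
  {"offset": [0, 0, 0], "angular": [0, 0, 0], "hand": 0.025},
  {"offset": [0, 0, -0.01], "angular": [0, 0, 0], "hand": 0.025},
  {"offset": [0, 0, -0.04], "angular": [0, 0, 0], "hand": 0.025},
  {"offset": [0, 0, -0.08], "angular": [0, 0, 0], "hand": 0.025},
  {"offset": [0, 0, -0.12], "angular": [0, 0, 0], "hand": 0.025},
  {"offset": [0, 0, -0.13], "angular": [0, 0, 0], "hand": 0.025},
  {"offset": [0, 0, -0.13], "angular": [0, 0, 0], "hand": 0.025},
])

```text
t: 21.3
ee_pos: [0.4811, -0.0875, 0.353]
tool_rot: [0.052, 0.999, -0.001, 0.003]
ft_force: [0.8, -0.4, -3.0]
gripper_width: 0.0424
```

```bash
python3 - <<'E'
from m import *; from g import *
T=load('top0'); import itertools
c=blob(T[0],np.array((173,234))/1.5625,22); print(rect(T,c,.032))
st(); go(.5876,.3535,.18,81.1)
E
```

```text
[587.6, 353.5, 55.8, 54.8, 81.1]
t 21.3 grasp [ 0.482  -0.0879  0.181 ] psi 84.1 w 0.0424 F [ 0.8 -0.4 -3. ] j6 -101
offset [-0.0604, 0.4497, 0.0007]
  turn [-0.1, 0.3, 3.0] j6 -50
```

The opening is 42.4 mm where the body should be 38 mm, so I check how the bear is held.

```bash
python3 - <<'E'
from g import *
st(); f=shot('wrist','w_bh2'); s=shot('side','s_bh2'); st()
u,v=proj(s[1],s[2],[.482,-.088,.16]).astype(int)
cv2.imwrite('pics/c_bh2.png',np.hstack([cv2.resize(f[0][140:300,160:340,::-1],(405,360)),cv2.resize(s[0][v-45:v+45,u-45:u+45,::-1],(360,360))]))
E
```

```text
t 21.3 grasp [ 0.482  -0.0879  0.181 ] psi 84.1 w 0.0424 F [ 0.8 -0.4 -3. ] j6 -101
t 21.4 grasp [ 0.4807 -0.0875  0.1786] psi 84.1 w 0.0422 F [-0.4 -0.4 -2.7] j6 -101
```

View pics/c_bh2.png

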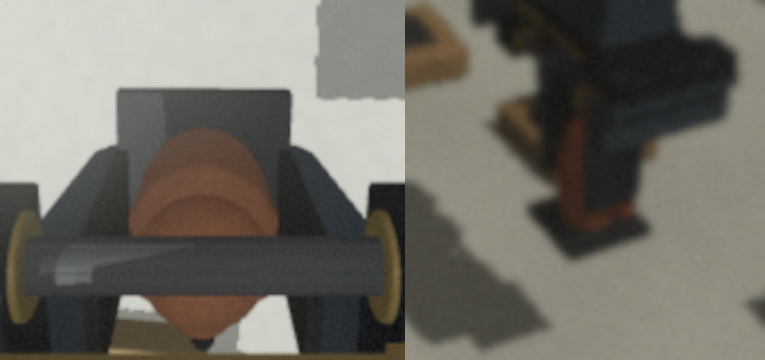

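The bear is held upright and square, with the foot edges parallel to the jaws, so I carry on.

Call:
jog_arm([
  {"offset": [-0.005, 0.036, 0], "angular": [0, 0, 1], "hand": 0.025},
  {"offset": [-0.011, 0.08, 0], "angular": [0, 0, 2], "hand": 0.025},
  {"offset": [-0.017, 0.126, 0], "angular": [0, 0, 3], "hand": 0.025},
  {"offset": [-0.024, 0.172, 0], "angular": [0, 0, 3], "hand": 0.025},
  {"offset": [-0.03, 0.22, 0], "angular": [0, 0, 3], "hand": 0.025},
  {"offset": [-0.037, 0.268, 0], "angular": [0, 0, 3], "hand": 0.025},
  {"offset": [-0.043, 0.315, 0], "angular": [0, 0, 3], "hand": 0.025},
  {"offset": [-0.05, 0.362, 0], "angular": [0, 0, 3], "hand": 0.025},
  {"offset": [-0.056, 0.408, 0], "angular": [0, 0, 3], "hand": 0.025},
  {"offset": [-0.06, 0.442, 0], "angular": [0, 0, 3], "hand": 0.025},
])

```text
t: 22.4
ee_pos: [0.5857, 0.3487, 0.3476]
tool_rot: [0.077, 0.997, -0.001, -0.001]
ft_force: [0.0, -1.0, -2.0]
gripper_width: 0.0423
```

Call:
jog_arm([
  {"offset": [0, 0, 0], "angular": [0, 0, 0], "hand": 0.025},
  {"offset": [0, 0, 0], "angular": [0, 0, 0], "hand": 0.025},
])

```text
t: 22.6
ee_pos: [0.5851, 0.3493, 0.3447]
tool_rot: [0.077, 0.997, -0.002, -0.003]
ft_force: [0.0, -0.9, -2.2]
gripper_width: 0.0422
```

```bash
python3 g.py .5876 .3535 .083 81.1
```

```text
t 22.6 grasp [0.5841 0.3486 0.1727] psi 81.2 w 0.0422 F [ 0.  -0.9 -2.2] j6 -55
offset [-0.0023, 0.005, 0.0896]
  turn [-0.3, -0.3, 0.1] j6 -50
```

Call:
jog_arm([
  {"offset": [-0.0023, 0.005, 0.015], "angular": [-0.3, -0.3, 0], "hand": 0.025},
  {"offset": [-0.0023, 0.005, 0.04], "angular": [-0.3, -0.3, 0], "hand": 0.025},
  {"offset": [-0.0023, 0.005, 0.062], "angular": [-0.3, -0.3, 0], "hand": 0.025},
  {"offset": [-0.0023, 0.005, 0.077], "angular": [-0.3, -0.3, 0], "hand": 0.025},
  {"offset": [-0.0023, 0.005, 0.085], "angular": [-0.3, -0.3, 0], "hand": 0.025},
  {"offset": [-0.0023, 0.005, 0.089], "angular": [-0.3, -0.3, 0], "hand": 0.025},
  {"offset": [-0.0023, 0.005, 0.09], "angular": [-0.3, -0.3, 0], "hand": 0.025},
  {"offset": [-0.0023, 0.005, 0.09], "angular": [-0.3, -0.3, 0], "hand": 0.025},
])

```text
t: 23.4
ee_pos: [0.5878, 0.3536, 0.2553]
tool_rot: [0.077, 0.997, 0.001, 0.0]
ft_force: [0.2, 0.5, -2.3]
gripper_width: 0.0422
```

```bash
python3 g.py .5876 .3535 .0815 81.1
```

```text
t 23.4 grasp [0.588  0.3537 0.0833] psi 81.2 w 0.0422 F [ 0.2  0.5 -2.3] j6 -55
offset [0.0002, -0.0001, 0.0018]
  turn [0.1, 0.0, 0.1] j6 -50
```

Call:
jog_arm([
  {"offset": [0, 0, 0.0015], "angular": [0, 0, 0], "hand": 0.025},
  {"offset": [0, 0, 0.0018], "angular": [0, 0, 0], "hand": 0.025},
  {"offset": [0, 0, 0.0018], "angular": [0, 0, 0], "hand": 0.06},
  {"offset": [0, 0, 0.0018], "angular": [0, 0, 0], "hand": 0.09},
  {"offset": [0, 0, 0.0018], "angular": [0, 0, 0], "hand": 0.09},
  {"offset": [0, 0, 0.0018], "angular": [0, 0, 0], "hand": 0.09},
  {"offset": [0, 0, -0.02], "angular": [0, 0, 0], "hand": 0.09},
  {"offset": [0, 0, -0.06], "angular": [0, 0, 0], "hand": 0.09},
  {"offset": [0, 0, -0.11], "angular": [0, 0, 0], "hand": 0.09},
  {"offset": [0, 0, -0.11], "angular": [0, 0, 0], "hand": 0.09},
])

```text
t: 24.4
ee_pos: [0.589, 0.3541, 0.3724]
tool_rot: [0.077, 0.997, 0.003, 0.005]
ft_force: [1.2, -0.2, -0.8]
gripper_width: 0.09
```

```bash
python3 - <<'E'
from g import *
st(); f=shot('wrist','w_fin'); cv2.imwrite('pics/c_fin.png',f[0][...,::-1]); go(.42,.30,.25,81)
E
```

```text
t 24.4 grasp [0.5908 0.3551 0.2004] psi 81.2 w 0.09 F [ 1.2 -0.2 -0.8] j6 -55
offset [0.1578, -0.0786, -0.0543]
  turn [0.3, 0.4, 0.2] j6 -45
```

View pics/c_fin.png

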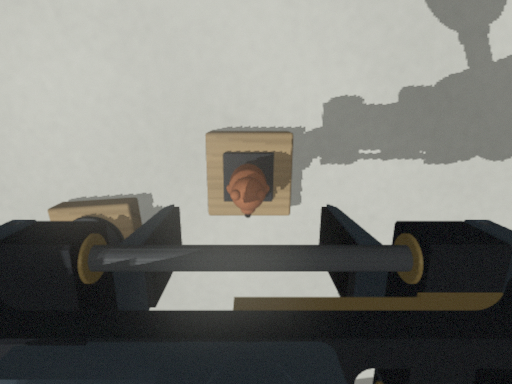

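The bear sits centred and aligned: foot 223–274, block 207–294. I retract for a last overall look.

Call:
jog_arm([
  {"offset": [0, 0, -0.05], "angular": [0, 0, 0], "hand": 0.09},
  {"offset": [0.2, 0.1, -0.054], "angular": [0, 0, 0], "hand": 0.09},
  {"offset": [0.2, 0.1, -0.054], "angular": [0, 0, 0], "hand": 0.09},
  {"offset": [0.2, 0.1, -0.054], "angular": [0, 0, 0], "hand": 0.09},
  {"offset": [0.2, 0.1, -0.054], "angular": [0, 0, 0], "hand": 0.09},
  {"offset": [0.2, 0.1, -0.054], "angular": [0, 0, 0], "hand": 0.09},
  {"offset": [0.2, 0.1, -0.054], "angular": [0, 0, 0], "hand": 0.09},
  {"offset": [0.2, 0.1, -0.054], "angular": [0, 0, 0], "hand": 0.09},
  {"offset": [0.2, 0.1, -0.054], "angular": [0, 0, 0], "hand": 0.09},
  {"offset": [0.2, 0.1, -0.054], "angular": [0, 0, 0], "hand": 0.09},
])

```text
t: 25.45
ee_pos: [0.4066, 0.4823, 0.422]
tool_rot: [0.077, 0.997, 0.002, 0.003]
ft_force: [0.7, 0.1, 0.5]
gripper_width: 0.0899
```

```bash
python3 - <<'E'
from m import *; from g import st
st(); T=shot('top','top_e'); S=shot('side','side_e')
for k,x,y,r,rd in(('bear',.5876,.3535,22,0),('squirrel',.5336,-.3937,30,0),('owl',.6438,.1523,24,1),('bird',.668,-.1607,17,1)):
    for f in(T,S):
        try: print(k,rect(f,blob(f[0],proj(f[1],f[2],[x,y,.04]),r),.04,rd))
        except Exception as e: print(k,e)
a=cv2.resize(T[0][60:250,80:440,::-1],(792,418)); cv2.imwrite('pics/e.png',a)
cv2.imwrite('pics/e2.png',cv2.resize(S[0][100:350,150:420,::-1],(648,600)))
E
```

```text
t 25.45 grasp [0.4078 0.4829 0.25  ] psi 81.1 w 0.0899 F [0.7 0.1 0.5] j6 -37
bear [588.3, 359.6, 76.4, 56.8, 81.1]
bear [583.8, 347.2, 62.7, 56.1, 80.0]
squirrel [534.1, -380.0, 91.7, 63.1, 174.6]
squirrel [532.0, -387.1, 91.2, 65.8, 157.1]
owl [637.7, 158.4, 90.9]
owl [638.3, 147.1, 77.5]
bird [666.8, -154.2, 64.6]
bird [662.0, -155.9, 68.6]
```

View pics/e.png

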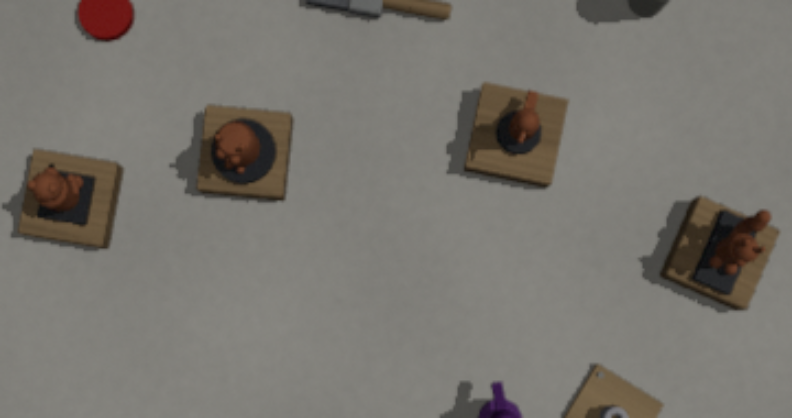

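View pics/e2.png

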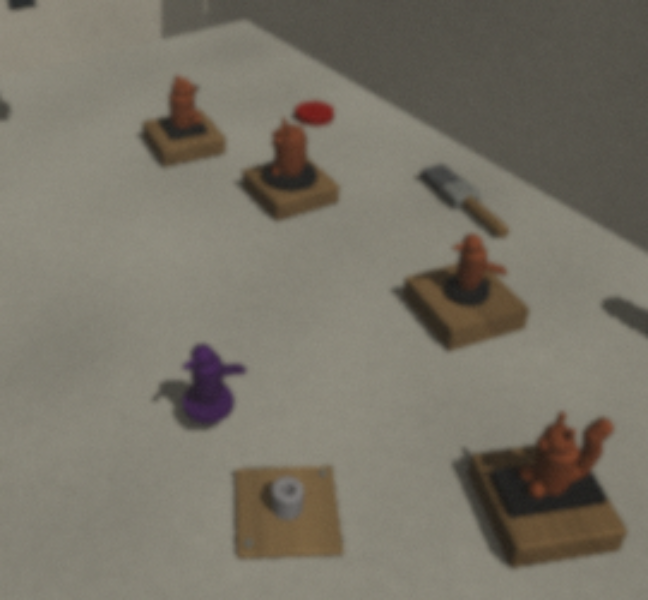

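All four figures stand upright on matching plinths. Top crop: bear foot about (67,195) against block centre (71,197); owl (243,151) against (245,151). The side view shows feet flat on the pads, and the arm is clear. I hand in.

```bash
python3 -c "
from cell import arm
print(arm.hand_in(), arm.state()['t'])"
```

```text
the job is handed in; nothing more can be done
the job is handed in; nothing more can be done
```

I set all four figures on their matching plinths and handed the job in after about 25 s of robot time. The hand-in reports no verdict.

- **Placing:** The owl is on the disc, the squirrel on the oblong and the bear on the square. I drew the bird straight up out of the sleeve and lowered its pin into the ring plinth. Nothing was dropped or tipped, and the purple look-alike was not touched.
- **Last checks:** Close wrist views of the squirrel, bird and bear, plus final top and side pictures, show every figure upright. Each is centred within about 4 mm, and bear and squirrel are lined up with their pads. The arm stands clear.
- **What disagreed:** The automatic foot outlines in the final pictures were thrown off by shadows and by the bodies covering the feet. They were up to about 14 mm off in position, and 18° off in angle for the squirrel in the top view, so I judged by the visible edges instead.
- **Bear's grip:** The jaws closed to 42 mm on the bear instead of the stated 38 mm. The pictures showed it held upright and square, so I carried on.

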